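Gather the loose detectors in the tote's gate corner

TASK

With the counting tote flat on the mat, press its sprung gate arm down until it clicks and stays shut over the outlet gap. Then grip the tote by its upright corner handle and raise that corner until all five loose detectors have slid into the opposite corner, beside the gate, and finish while still gripping it and holding it tilted and steady with the parts bunched there; its low corner may stay on the mat, but nothing else may prop it. Do not touch the detectors with the gripper, and leave the bottle, the tray of chips and the screwdriver where they are.

Things in the scene. Friction and masses are not known exactly. Their poses are not given: they have to be found in the camera images.
- tote: dark grey open tote, 158 x 118 mm outside, 150 x 110 inside, 45 high, walls and floor 4 thick, 0.4-0.6 kg, loose on the mat (height 0). Origin: centre of underside; x along its long side, z up. Its -y wall has a full-height outlet gap (x -66 to -28 mm) beside the (-x,-y) corner, shut by the gate arm; the handle is at the opposite (+x,+y) corner
- tote_handle (a point): grip point of the handle, at (60,42,73) mm in the tote's frame: upright dark grey plate 12 mm thick, 26 long, top 20 mm above this point, foot (rim and small corner plate) 28 mm below. Its length runs along the diagonal to the gate corner, 0.627 rad anticlockwise (from above) from the tote's x axis; pinch it across that. Site axes = tote's axes
- tote_toe (a point): outer bottom corner of the tote at (-x,-y), in its frame (-79,-59,0) mm: the point it stands on when the handle is raised along the diagonal
- tote_corner (a point): inside floor corner at (-x,-y), beside the gate, in the tote's frame (-75,-55,4) mm: where the parts are to gather
- gate (a joint): angle of the sprung steel arm above the -y wall, rad; hinge along the tote's y at (68,-57,51) mm in its frame, free end over the gap. 0 = raised, open (the start); 0.42 = fully down, gap shut. A spring pushes it up (up to about 6 N at the pad) until about 0.35; past that a detent pulls it to 0.42 and holds it (about 4 N would lift it)
- gate_pad (a point): centre of the top of the thumb pad at the arm's free end, 24 mm along the arm x 20 mm: press here. 125 mm from the hinge along the arm, 8.5 mm above the arm's line; about 110 mm above the mat when raised, 59.5 mm when fully down, then at (-57,-57) mm in the tote's frame
- can0_mid (a point): centre of loose part 1 of 5: metal-can detector, a round brass flange 18 mm across and 2.5 mm thick under a 15 mm aluminium can, 8 mm high in all, 12 g, lying on the tote's floor. It begins to slide at a floor slope of roughly 10 to 15 deg, and along a wall into the corner only at about 20 to 35 deg of diagonal tilt
- can1_mid (a point): centre of loose part 2 of 5: metal-can detector, a round brass flange 18 mm across and 2.5 mm thick under a 15 mm aluminium can, 8 mm high in all, 12 g, lying on the tote's floor. It begins to slide at a floor slope of roughly 10 to 15 deg, and along a wall into the corner only at about 20 to 35 deg of diagonal tilt
- can2_mid (a point): centre of loose part 3 of 5: metal-can detector, a round brass flange 18 mm across and 2.5 mm thick under a 15 mm aluminium can, 8 mm high in all, 12 g, lying on the tote's floor. It begins to slide at a floor slope of roughly 10 to 15 deg, and along a wall into the corner only at about 20 to 35 deg of diagonal tilt
- can3_mid (a point): centre of loose part 4 of 5: metal-can detector, a round brass flange 18 mm across and 2.5 mm thick under a 15 mm aluminium can, 8 mm high in all, 12 g, lying on the tote's floor. It begins to slide at a floor slope of roughly 10 to 15 deg, and along a wall into the corner only at about 20 to 35 deg of diagonal tilt
- can4_mid (a point): centre of loose part 5 of 5: metal-can detector, a round brass flange 18 mm across and 2.5 mm thick under a 15 mm aluminium can, 8 mm high in all, 12 g, lying on the tote's floor. It begins to slide at a floor slope of roughly 10 to 15 deg, and along a wall into the corner only at about 20 to 35 deg of diagonal tilt
- bottle: bystander: closed white bottle, 56 mm diameter, 130 mm high, standing; origin at its foot
- chiptray: bystander: pale tray of chip packages lying flat, 150 x 190 x 14 mm; origin at the centre of its underside
- driver: bystander: screwdriver lying on the mat, about 150 mm long; origin under its middle
There are look-alikes about, which are no part of the job. What is meant by the tote is not turquoise, and is the larger of those in its own colour.

How it is judged (in metres and radians):
On the way, in this order (a step that is already met when the one before it is completed fails the run):
1. the gate arm is held shut by its detent while the tote stands flat on the mat (value of joint gate above 0.39 rad and angle between tote's own z axis and vertical below 0.12 rad), for 0.3 s.
2. the tote is tilted in the gripper with the gate shut (value of joint gate above 0.39 rad and angle between tote's own z axis and vertical above 0.25 rad and contact force between the fingers and tote above 1 N), for 0.3 s.
At the end, for the whole second after the job is handed in: gate arm latched (above 0.39 rad); tote tilted over 0.25 rad (14 deg), handle over 100 mm above the mat, gripped by the fingers (over 1 N), still (under 30 mm/s) and leaning on no bystander; each of the five detectors' centres within 65 mm of the inside corner by the gate (all of step 2 and height (world z) of tote_handle above 0.1 m and linear speed of tote below 0.03 m/s and distance between each of can0_mid, can1_mid, can2_mid, can3_mid, can4_mid and tote_corner below 0.065 m and contact force between tote and bottle below 0.2 N and contact force between tote and chiptray below 0.2 N and contact force between tote and driver below 0.2 N); the arm keeps its last pose, push and grip.
It fails at once if the bottle, the chip tray or the screwdriver is moved more than 20 mm (distance of any of bottle, chiptray, driver from where it was at the start of the episode above 0.02 m).
It fails at once if the gripper touches a detector (contact force between the fingers and can0 above 0.3 N or contact force between the fingers and can1 above 0.3 N or contact force between the fingers and can2 above 0.3 N or contact force between the fingers and can3 above 0.3 N or contact force between the fingers and can4 above 0.3 N).
It also fails if it takes over 51 s, if anything falls off the work surface, if the arm or the gripper's body presses on something with over 40 N, if the wrist force passes 120 N, or if a joint passes its speed limit or range.

ROBOT

A 6-joint arm with a two-finger parallel gripper is mounted at the origin on the work surface. World frame = base frame: x ahead of the robot, y to its left, z up, the work surface at z = 0. Lengths are in mm, angles in rad, forces in N, time in s.
With the tool pointing down it reaches from about 350 to 875 mm from the base axis. Payload 4.2 kg.
Tool frame: the origin (TCP) lies at the very end of the fingers, on their centre line; the grasp point (between the pads) lies arm.hold_point_z behind it (arm.hold_point_z is the distance from the TCP to the grasp point, in mm); y points along the fingers, x is the direction in which the jaws open and shut, and the axes are right-handed (so a half turn about y gives the same grasp; the last joint's range is limited). The gripper opens to 85 mm and grips with 20 to 120 N. Pads are 22 mm wide; open, the fingers measure 114 mm over their backs; the gripper's body (76 mm by 85 mm) begins 54 mm behind the grasp point. The pads swing forward as they close: fully open they stand 13 mm farther back than shut.
Start: joints at [1.375, 0.385, 0.008, 0, -1.194, -0.259], TCP at [274.518, 561.462, 231.312] pointing down, gripper open.
Joint ranges: [-3.14, 3.14], [-1.21, 2.06], [-1.07, 1.41], [-3.16, 2.05], [-2.99, -0.16], [-3.1, 3.1]. Speed limits (rad/s): [2.79, 2.79, 3.14, 3.14, 3.14, 3.14].

INTERFACE

Orientations are given as a unit quaternion [x, y, z, w].
In Python, from bench import arm gives the robot as it stands.
- The arm moves only by the shell command python3 -m creep 'ROWS'. ROWS is JSON, a list of rows, each a list of 3 entries, a list of its own where there are three numbers: the shift along the world's x, y, z in mm, then the turn, a rotation vector about the world's x, y, z in rad, then the gripper command: -1 is shut, 1 is fully open, values between are in proportion. In form: [[[dx, dy, dz], [wx, wy, wz], jaw], ...]. A call has 1 to 12 rows; each row is the pose to reach, as a shift and turn from the pose commanded when the call began; what a row does not reach only later rows make up. A row lasts 1/12 s, in which the tool goes at most 41.7 mm and 7.16 degrees, less where a joint would pass 70% of its speed; a pose out of reach is approached as far as the arm can. A call with a gripper value outside its range is refused whole. The fingers move at their own pace and stop on an object; the grip force is fixed at half the most. Time passes only in rows, so rows that repeat a pose let the fingers close. It gives the time, the measured TCP pose, the force and the opening at its end, in the units of the state.
- arm.read_state(): the state, without advancing time (a new reading comes with each control period).
- arm.get_image(name): name is "scene" or "side" or "wrist"; returns (picture, depth): 400x640x3 uint8, red, green, blue; 400x640 float32, mm along the optical axis (not along the pixel's ray), 0 where there is no reading.
- arm.camera_params(name): a dict with "camera_matrix" (3x3 intrinsics, pixels), "k1" (the pictures are not rectified: a ray, as slopes to the right and down, at radius r is drawn at 1 + k1 r^2 times it, then the intrinsics apply), "extrinsics" (4x4, takes a point from world to camera coordinates); the wrist camera has in their place "T_tool_cam" (4x4, takes a point from camera to tool coordinates, whose origin is the TCP and whose axes are the tool frame's). Camera axes: x right, y down, z forward; pixel columns grow to the right and rows downward; lengths in mm; the calibration is good to about 2 mm. A picture is of the moment at which its call begins: read the wrist's pose just before it. camera_params takes no time and is no camera call.
- arm.job_done(): hands the job in, once; it reports no verdict.
The state is a dict: "clock": time; "joints": joint angles; "joint_vel": joint speeds; "joint_efforts": joint torques, N m; "position": TCP position; "ee_rot": TCP orientation; "contact_force": force on the tool from outside, world axes, zero at the start; "wrist_torque": the same for the moment, N m; "gripper_width": finger opening in mm.
Only numpy, scipy, OpenCV 4.12 (cv2) and the standard library are available. Lean on these libraries where they do the work, as an engineer would, in place of code of your own. Each camera call takes 0.05 s, during which the arm holds its last target.

## Working session

There is one attempt and no reset: what is moved stays moved. The work goes in short steps, Python scripts to look and compute and a shell command to move; the robot and the scene stay as the last step left them, time stands still between calls to the robot, and variables do not carry over. Pictures are saved under pics/ and viewed, and the job is handed in when it is done.

```bash
ls; mkdir -p pics; cat > h.py <<'E'
import numpy as np,cv2,pickle
from bench import arm
from scipy.spatial.transform import Rotation as R
def snap(n,tag):
    s=arm.read_state(); im,d=arm.get_image(n); p=arm.camera_params(n)
    pickle.dump((s,im,d,p),open(f'pics/{tag}.pkl','wb')); cv2.imwrite(f'pics/{tag}.png',im[:,:,::-1]); return s,im,d,p
def load(tag): return pickle.load(open(f'pics/{tag}.pkl','rb'))
def w2c(s,p):
    if 'extrinsics' in p: return np.array(p['extrinsics'])
    T=np.eye(4);T[:3,:3]=R.from_quat(s['ee_rot']).as_matrix();T[:3,3]=s['position']
    return np.linalg.inv(T@np.array(p['T_tool_cam']))
def ray(tag,u,v):
    s,im,d,p=load(tag);K=np.array(p['camera_matrix']);xd=np.array([(u-K[0,2])/K[0,0],(v-K[1,2])/K[1,1]]);x=xd.copy()
    for _ in range(30): x=xd/(1+p['k1']*(x@x))
    T=np.linalg.inv(w2c(s,p)); dr=T[:3,:3]@np.array([x[0],x[1],1]); return T[:3,3],dr,d
def atz(tag,u,v,z):
    o,r,_=ray(tag,u,v); return o+r*(z-o[2])/r[2]
def dep(tag,u,v):
    o,r,d=ray(tag,u,v); return o+r*d[int(round(v)),int(round(u))]
def tri(obs):
    A=np.zeros((3,3));b=np.zeros(3)
    for t,u,v in obs:
        o,r,_=ray(t,u,v);r=r/np.linalg.norm(r);P=np.eye(3)-np.outer(r,r);A+=P;b+=P@o
    x=np.linalg.solve(A,b)
    return x,[np.linalg.norm(np.cross(x-ray(t,u,v)[0],ray(t,u,v)[1]/np.linalg.norm(ray(t,u,v)[1]))) for t,u,v in obs]
def proj(tag,X):
    s,im,d,p=load(tag);K=np.array(p['camera_matrix']);T=w2c(s,p);c=T[:3,:3]@np.array(X)+T[:3,3];x=c[:2]/c[2];x=x*(1+p['k1']*(x@x));return K[0,0]*x[0]+K[0,2],K[1,1]*x[1]+K[1,2]
def crop(tag,u0,v0,u1,v1,k,out):
    im=cv2.imread(f'pics/{tag}.png')[v0:v1,u0:u1]; cv2.imwrite(f'pics/{out}.png',cv2.resize(im,None,fx=k,fy=k,interpolation=cv2.INTER_CUBIC))
E
python3 - <<'E'
from h import *
for n in ['scene','side','wrist']: s,im,d,p=snap(n,n+'0'); print(n,p)
print(s, arm.hold_point_z)
E
```

```text
pics
scene {'camera_matrix': array([[377.34509028,   0.        , 318.66364012],
       [  0.        , 377.34509028, 207.01885951],
       [  0.        ,   0.        ,   1.        ]]), 'k1': 0.010539137856526434, 'extrinsics': array([[ 6.44769790e-01,  7.64357648e-01,  5.41338883e-03,
        -3.14402830e+02],
       [ 5.63247284e-01, -4.70312661e-01, -6.79380967e-01,
        -2.34984574e+02],
       [-5.16744052e-01,  4.41093399e-01, -7.33765765e-01,
         1.23661383e+03],
       [ 0.00000000e+00,  0.00000000e+00,  0.00000000e+00,
         1.00000000e+00]])}
side {'camera_matrix': array([[487.70310937,   0.        , 315.99958526],
       [  0.        , 487.70310937, 192.73586816],
       [  0.        ,   0.        ,   1.        ]]), 'k1': -0.03437968151798759, 'extrinsics': array([[ 8.89694926e-01, -4.56359708e-01, -1.33699773e-02,
        -4.78270406e+02],
       [-2.63512465e-01, -4.89375223e-01, -8.31308049e-01,
         2.11737172e+02],
       [ 3.72832562e-01,  7.43133708e-01, -5.55651124e-01,
         1.14105390e+03],
       [ 0.00000000e+00,  0.00000000e+00,  0.00000000e+00
[... 596 characters left out ...]
clock': 0.1, 'joints': array([ 1.37462507e+00,  3.85462632e-01,  6.73239142e-03, -4.45140466e-04,
       -1.19396599e+00, -2.58617761e-01]), 'joint_vel': array([-0.00053156, -0.00101548,  0.00289365,  0.00126521, -0.0004745 ,
        0.00180402]), 'joint_efforts': array([-4.83111944e-04, -3.93321025e+01,  1.88928008e+01,  4.19789359e+00,
       -2.60408073e-03,  8.09000760e-07]), 'position': array([274.28712009, 561.01008428, 230.32795044]), 'ee_rot': array([ 0.37492571, -0.59948952,  0.60026835, -0.37379265]), 'contact_force': array([-0.80825811, -0.15140713,  0.2958719 ]), 'wrist_torque': array([-0.01160378,  0.05007415,  0.01427722]), 'gripper_width': 85.42057581596218} 18.700000000000003
```

View pics/scene0.png

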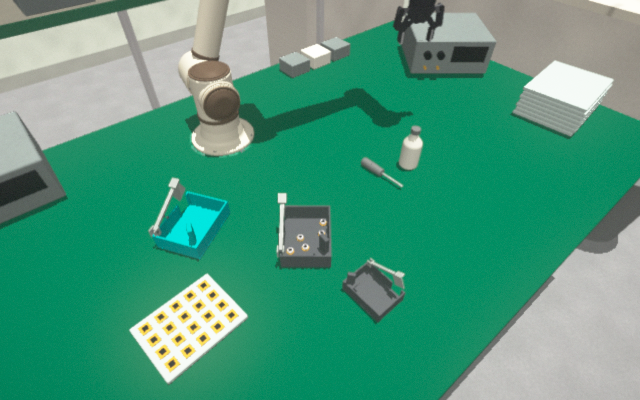

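View pics/side0.png

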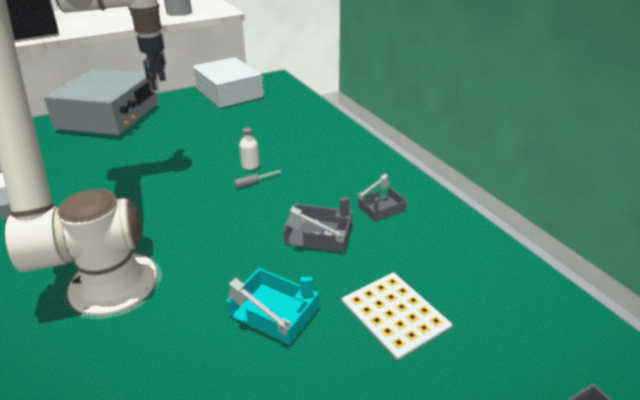

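View pics/wrist0.png

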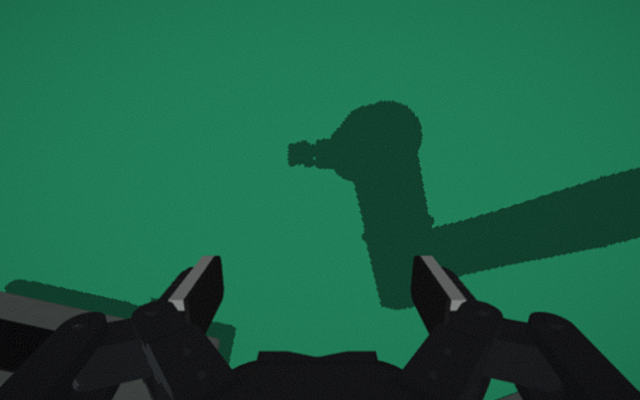

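Candidates in the scene view are the turquoise tote at (190,225), which is excluded by colour, the dark grey tote holding 5 cans at (305,237), and a smaller dark grey tote at (375,288). I choose (305,237) and will check it in a close crop.

```bash
python3 - <<'E'
from h import *
crop('scene0',260,180,350,280,6,'c1'); crop('side0',270,185,370,265,7,'c2')
for u,v in [(305,250),(375,290),(411,140),(382,172),(190,325)]: print((u,v),dep('scene0',u,v).round())
E
```

```text
(305, 250) [536. -85.   3.]
(375, 290) [721. -31.  -2.]
(411, 140) [483. 345.  95.]
(382, 172) [468. 257.  14.]
(190, 325) [ 538. -389.   12.]
```

View pics/c1.png

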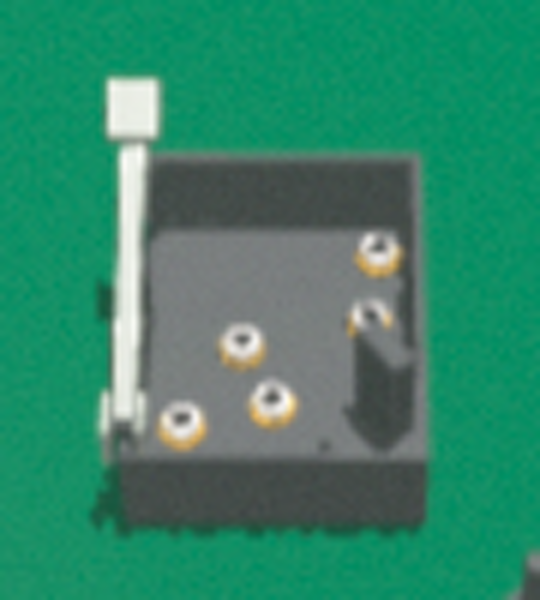

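View pics/c2.png

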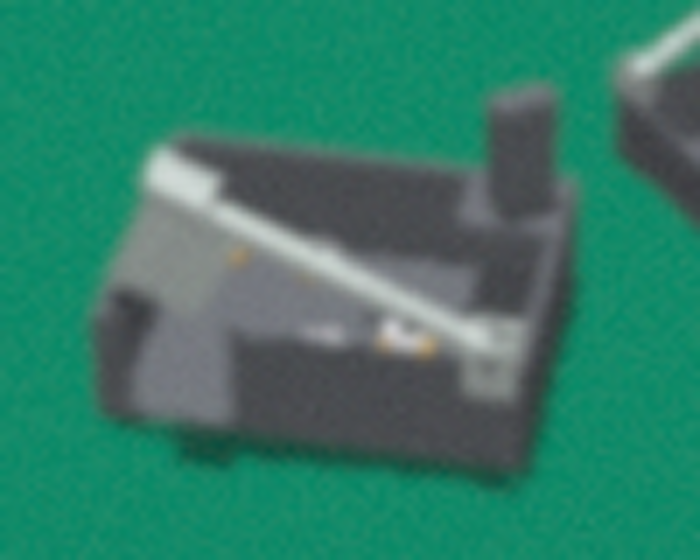

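```bash
cat > fit.py <<'E'
from h import *
from scipy.optimize import least_squares
def pose(q): 
    T=np.eye(4);T[:3,:3]=R.from_euler('z',q[2]).as_matrix();T[:3,3]=[q[0],q[1],q[3] if len(q)>3 else 0];return T
def fit(obs,q0):
    def f(q):
        T=pose(q); return np.concatenate([np.array(proj(t,T[:3,:3]@np.array(X)+T[:3,3]))-[u,v] for t,u,v,X in obs])
    return least_squares(f,q0,loss='soft_l1'),f
E
python3 - <<'E'
from fit import *
print('pad',tri([('scene0',282.3,198),('side0',296.4,209.6)]))
print('handle top',tri([('scene0',324,236),('side0',344.7,198.9)]))
obs=[('scene0',330.2,205.5,(-79,59,45)),('scene0',331.3,256.3,(79,59,45)),('scene0',330.5,267.2,(79,59,0)),('scene0',280,267.5,(79,-59,0)),
('side0',345,252.9,(79,-59,0)),('side0',284.3,243.9,(-79,-59,0)),('side0',284.7,229.3,(-79,-59,45)),('side0',352.6,211.4,(79,59,45)),('side0',295.7,204.6,(-79,59,45))]
r,f=fit(obs,[520,-70,-0.7,0]); print(r.x,f(r.x).reshape(-1,2).round(1))
T=pose(r.x)
for n,X in dict(handle=(60,42,73),toe=(-79,-59,0),paddown=(-57,-57,59.5)).items(): print(n,(T@np.append(X,1))[:3].round(1))
E
```

```text
pad (array([445.83703021, -77.8074464 , 109.43308425]), [np.float64(0.3262529111143433), np.float64(0.32625291111431154)])
handle top (array([586.04116391, -68.64820194,  91.27780526]), [np.float64(1.1815214303951669), np.float64(1.1815214303952446)])
[514.40134837 -63.37288327  -0.70039656  -1.26959492] [[-0.6  0.4]
 [-0.3  0.5]
 [-0.   0.7]
 [ 0.4  0.3]
 [-0.3 -0.7]
 [-0.1 -0.1]
 [-1.4  0.7]
 [ 0.3 -0.7]
 [-0.3 -0.9]]
handle [587.3 -69.9  71.7]
toe [416.  -57.6  -1.3]
paddown [434.1 -70.2  58.2]
```

```bash
python3 - <<'E'
from h import *
s=arm.read_state();M=R.from_quat(s['ee_rot']).as_matrix();print(M.round(3))
a=-0.7004+0.627
d=np.array([np.cos(a),np.sin(a),0])
for sg in (1,-1):
    y=np.array([0,0,-1]);x=sg*np.array([-np.sin(a),np.cos(a),0]);z=np.cross(x,y)
    N=np.stack([x,y,z],1); print(sg,'z',z.round(2),R.from_matrix(N@M.T).as_rotvec().round(3))
print(s['position'])
E
```

```text
[[-0.439 -0.001  0.898]
 [-0.898 -0.002 -0.439]
 [ 0.002 -1.     0.   ]]
1 z [-1.    0.07  0.  ] [-0.00e+00 -2.00e-03 -2.76e+00]
-1 z [ 1.   -0.07  0.  ] [ 0.002 -0.     0.382]
[274.35578371 561.0913067  230.47509331]
```

```bash
python3 -m creep '[[[171,-639,0],[0,0,0.38],-1],[[171,-639,0],[0,0,0.38],-1],[[171,-639,0],[0,0,0.38],-1],[[171,-639,0],[0,0,0.38],-1],[[171,-639,0],[0,0,0.38],-1],[[171,-639,0],[0,0,0.38],-1],[[171,-639,0],[0,0,0.38],-1],[[171,-639,0],[0,0,0.38],-1],[[171,-639,0],[0,0,0.38],-1],[[171,-639,0],[0,0,0.38],-1],[[171,-639,0],[0,0,0.38],-1],[[171,-639,0],[0,0,0.38],-1]]'
```

```text
clock: 1.15
position: [403.5, 76.5, 231.5]
ee_rot: [0.481, -0.518, 0.518, -0.481]
contact_force: [1.0, 0.9, 0.1]
gripper_width: 0.1
```

```bash
python3 -m creep '[[[42,-155,-60],[0,0,0],-1],[[42,-155,-60],[0,0,0],-1],[[42,-155,-60],[0,0,0],-1],[[42,-155,-60],[0,0,0],-1],[[42,-155,-60],[0,0,0],-1],[[42,-155,-60],[0,0,0],-1],[[42,-155,-60],[0,0,0],-1]]'
python3 - <<'E'
from h import *
s,*_=snap('wrist','w1'); print(s['position'],R.from_quat(s['ee_rot']).as_matrix().round(3)); print(s['joints'].round(2)); snap('side','s1')
crop('s1',230,60,370,270,3,'s1c')
E
```

```text
clock: 1.73
position: [445.7, -76.7, 171.2]
ee_rot: [-0.481, 0.519, -0.519, 0.481]
contact_force: [0.5, 0.5, -0.1]
gripper_width: 0.1
[445.66775585 -76.6909297  171.20583284] [[-0.076 -0.001  0.997]
 [-0.997 -0.    -0.076]
 [ 0.    -1.    -0.   ]]
[ 0.19  0.15 -0.49 -0.   -0.94  1.3 ]
```

View pics/w1.png

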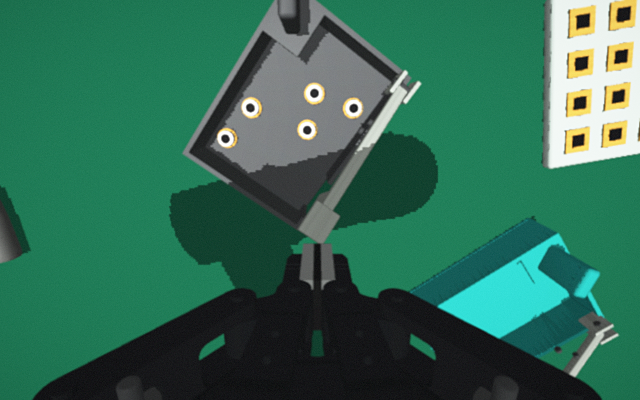

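View pics/s1c.png

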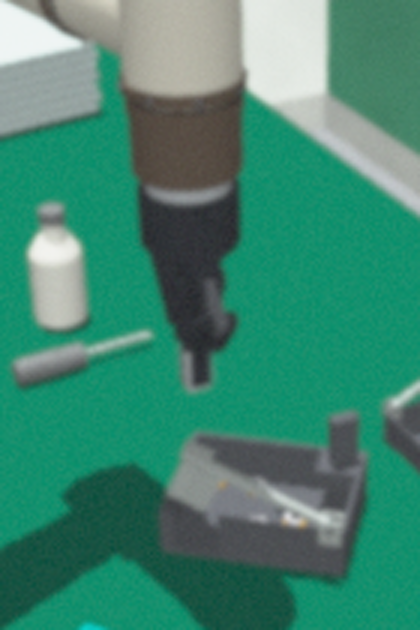

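```bash
python3 - <<'E'
from h import *
crop('w1',170,0,450,300,2.5,'w1c')
from fit import *
T=pose([514.4,-63.4,-.7004,0])
print('pad',proj('w1',(445.8,-77.8,109.4)),'tcp',proj('w1',(445.67,-76.7,171.2)))
for X in [(-79,59,45),(-79,-59,45),(79,-59,45),(60,42,93)]: print(X,proj('w1',(T@np.append(X,1))[:3]))
E
```

```text
pad (np.float64(317.0522771416123), np.float64(217.40452579663565)) tcp (np.float64(314.973691981619), np.float64(258.6778521493844))
(-79, 59, 45) (np.float64(181.8929895488421), np.float64(149.96819363791542))
(-79, -59, 45) (np.float64(297.07794169862), np.float64(226.9646209536985))
(79, -59, 45) (np.float64(411.29645688939326), np.float64(74.55530837127816))
(60, 42, 93) (np.float64(286.54923619042506), np.float64(-9.904980764258454))
```

View pics/w1c.png

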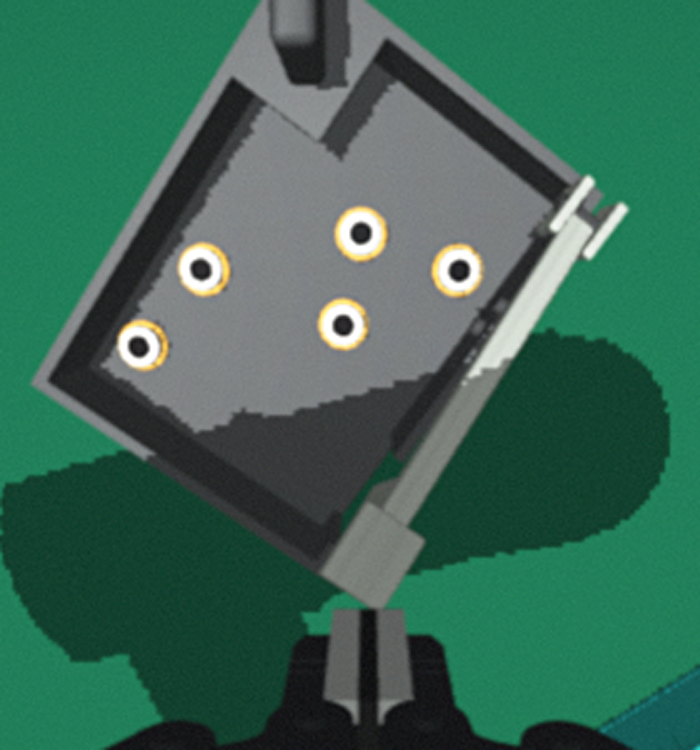

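```bash
python3 -m creep '[[[-1,-1,-25],[0,0,0],-1],[[-1,-1,-50],[0,0,0],-1],[[-1,-1,-56],[0,0,0],-1],[[-3,0,-66],[0,0,0],-1],[[-5,1,-73],[0,0,0],-1],[[-7,3,-80],[0,0,0],-1],[[-7,3,-80],[0,0,0],-1]]'
python3 - <<'E'
from h import *
snap('side','s2'); crop('s2',250,140,370,260,5,'s2c')
E
```

```text
clock: 2.42
position: [440.1, -72.4, 92.3]
ee_rot: [0.481, -0.517, 0.518, -0.483]
contact_force: [-0.1, 0.4, 5.8]
gripper_width: -0.4
```

View pics/s2c.png

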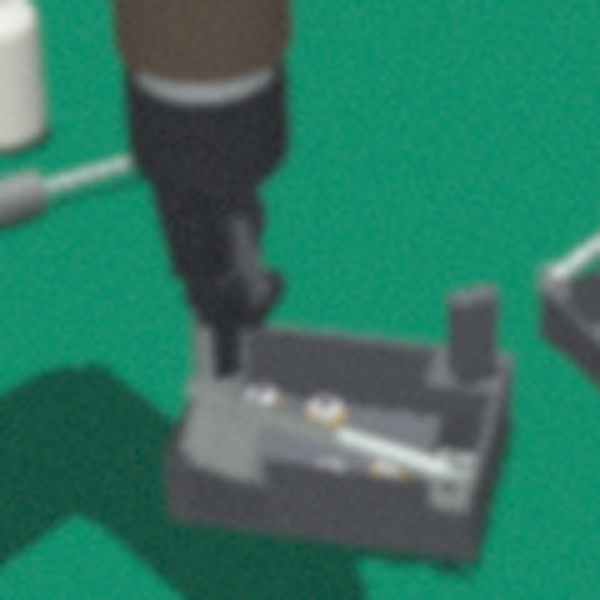

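The fingertips are on the pad (around pixel 293,215 in the side view) and the arm is partly down with 5.8 N of push, so I'll continue.

```bash
python3 -m creep '[[[-2,1,-8],[0,0,0],-1],[[-3,2,-15],[0,0,0],-1],[[-4,2,-22],[0,0,0],-1],[[-4,3,-28],[0,0,0],-1],[[-4,3,-32],[0,0,0],-1],[[-4,3,-34],[0,0,0],-1],[[-4,3,-34],[0,0,0],-1],[[-4,3,-34],[0,0,0],-1]]'
```

```text
clock: 3.13
position: [434.2, -70.3, 58.9]
ee_rot: [-0.482, 0.518, -0.518, 0.481]
contact_force: [-6.7, 4.8, 19.3]
gripper_width: -0.0
```

```bash
python3 -m creep '[[[0,0,10],[0,0,0],-1],[[0,0,40],[0,0,0],-1],[[20,0,80],[0,0,0],-1],[[40,0,110],[0,0,0],-0.2],[[60,0,110],[0,0,0],-0.2],[[60,0,110],[0,0,0],-0.2],[[60,0,110],[0,0,0],-0.2]]'
python3 - <<'E'
from h import *
s,*_=snap('wrist','w3');print(s['position'],s['contact_force']); snap('side','s3'); snap('scene','c3');crop('s3',250,160,370,260,5,'s3c');crop('c3',260,180,350,280,6,'c3c')
E
```

```text
clock: 3.72
position: [494.8, -70.5, 166.9]
ee_rot: [-0.481, 0.519, -0.518, 0.481]
contact_force: [-0.5, 1.2, -0.4]
gripper_width: 34.2
[494.84416545 -70.51898029 166.88018684] [-0.54152716  1.23884609 -0.37309168]
```

View pics/s3c.png

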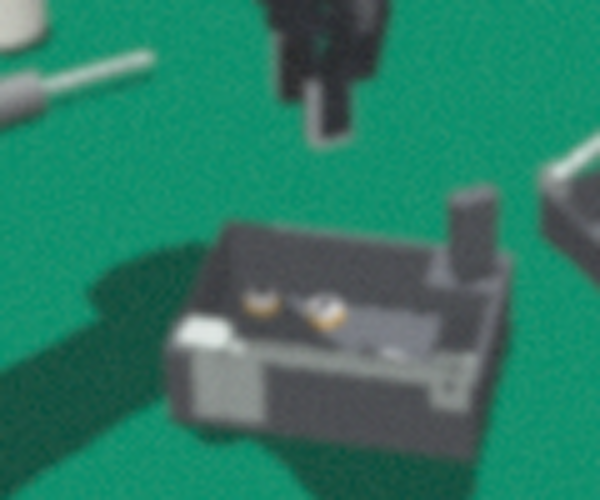

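View pics/w3.png

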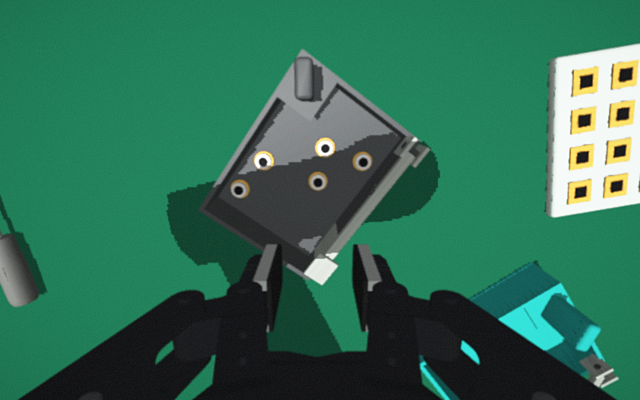

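View pics/c3c.png

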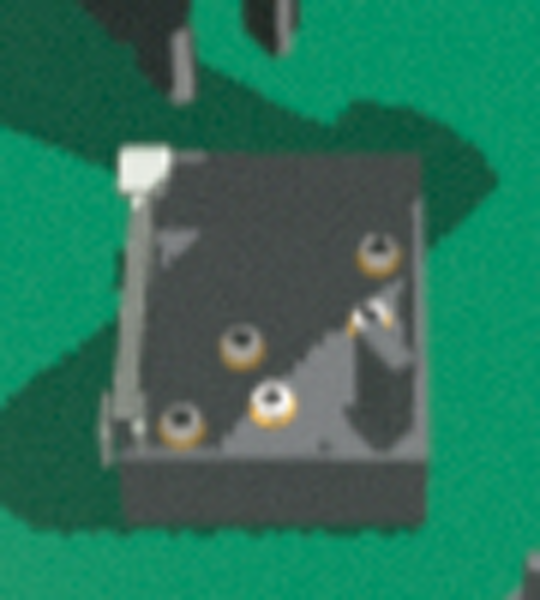

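The gate is down flush with the rim (white pad at about scene 284,208), and the tote looks unmoved. Next I'll locate the handle.

```bash
python3 - <<'E'
from h import *
crop('w3',270,30,350,110,7,'w3c'); crop('c3',300,220,345,265,12,'c3h'); crop('s3',325,185,365,225,12,'s3h')
print(proj('w3',(587,-69.5,93)),proj('w3',(494.8,-70.5,166.9)))
a=cv2.imread('pics/c3h.png');b=cv2.imread('pics/s3h.png');b=cv2.resize(b,(540,540));cv2.imwrite('pics/hh.png',cv2.resize(np.hstack([a,b]),(800,400)))
E
```

```text
(np.float64(302.8155731918552), np.float64(74.69734701796479)) (np.float64(314.9224691586895), np.float64(258.78647465092047))
```

View pics/w3c.png

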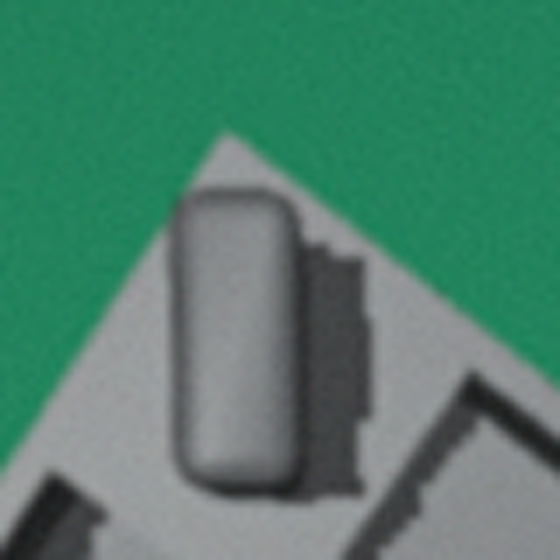

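View pics/hh.png

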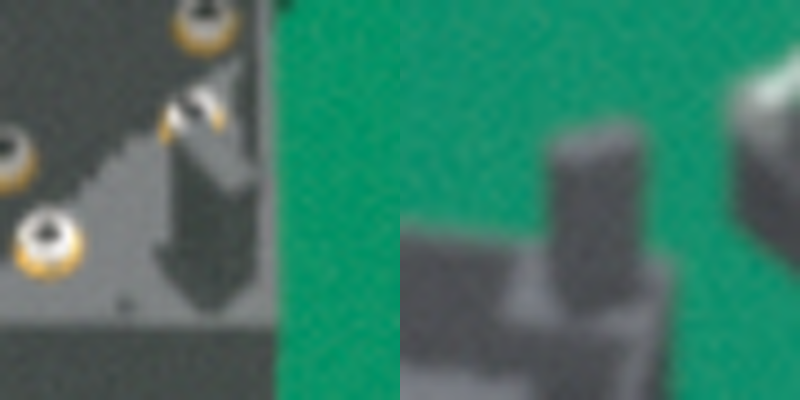

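```bash
python3 - <<'E'
from h import *
print(tri([('c3',324,238),('s3',345,198.5),('w3',303.7,78.6)]))
print(atz('w3',303.7,78.6,93), atz('w3',303.7-2,78.6,93),atz('w3',300,75,93))
E
python3 -m creep '[[[40,0,0],[0,0,0],-0.2],[[75,0,-10],[0,0,0],-0.2],[[91,1,-22],[0,0,0],-0.2],[[91,1,-32],[0,0,0],-0.2],[[91,1,-32],[0,0,0],-0.2],[[91,1,-32],[0,0,0],-0.2]]'
python3 - <<'E'
from h import *
s,*_=snap('wrist','w4'); print(s['position'])
print(proj('w4',(586.5,-69.5,93)),proj('w4',s['position']))
E
```

```text
(array([586.88884279, -69.63079961,  90.12317662]), [np.float64(1.665260411708858), np.float64(1.4168932581604832), np.float64(2.0039543227923926)])
[584.63142812 -69.85871027  93.        ] [584.72848572 -68.58753624  93.        ] [586.95652522 -67.69973111  93.        ]
clock: 4.37
position: [583.9, -69.7, 134.1]
ee_rot: [-0.482, 0.519, -0.518, 0.48]
contact_force: [0.2, 0.6, 0.0]
gripper_width: 34.1
[583.86587329 -69.74380678 134.06933022]
(np.float64(314.5365069011798), np.float64(224.52352129427797)) (np.float64(314.95392489172036), np.float64(258.68563815375535))
```

View pics/w4.png

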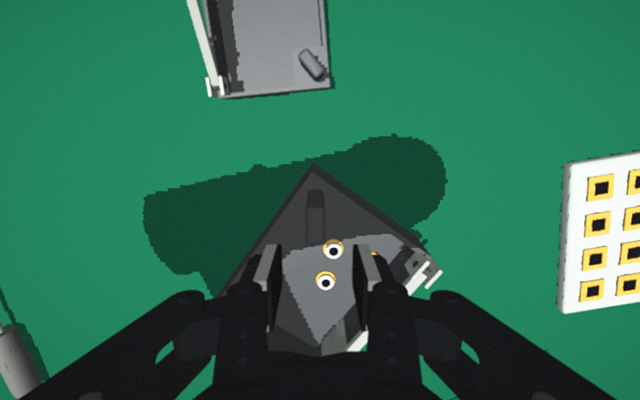

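The handle top (315, rows 190–240) is centred between the fingers (inner faces at about 280 and 353). I'll go down and close.

```bash
python3 -m creep '[[[2,0,-25],[0,0,0],-0.2],[[2,0,-50],[0,0,0],-0.2],[[2,0,-68],[0,0,0],-0.2],[[2,0,-78],[0,0,0],-0.2],[[2,0,-78],[0,0,0],-0.2],[[2,0,-78],[0,0,0],-1],[[2,0,-78],[0,0,0],-1],[[2,0,-78],[0,0,0],-1],[[2,0,-78],[0,0,0],-1],[[2,0,-78],[0,0,0],-1]]'
python3 - <<'E'
from h import *
s=arm.read_state();print(s['position'],s['contact_force'],s['joints'].round(2))
snap('side','s5');crop('s5',250,140,370,260,5,'s5c')
E
```

```text
clock: 5.25
position: [588.9, -69.4, 59.2]
ee_rot: [0.48, -0.518, 0.519, -0.482]
contact_force: [-1.6, 1.4, 4.7]
gripper_width: 11.2
[588.86892919 -69.38310292  59.17215795] [-1.63075303  1.44440612  4.68311716] [ 0.16  0.5  -0.28  0.   -0.78  1.34]
```

View pics/s5c.png

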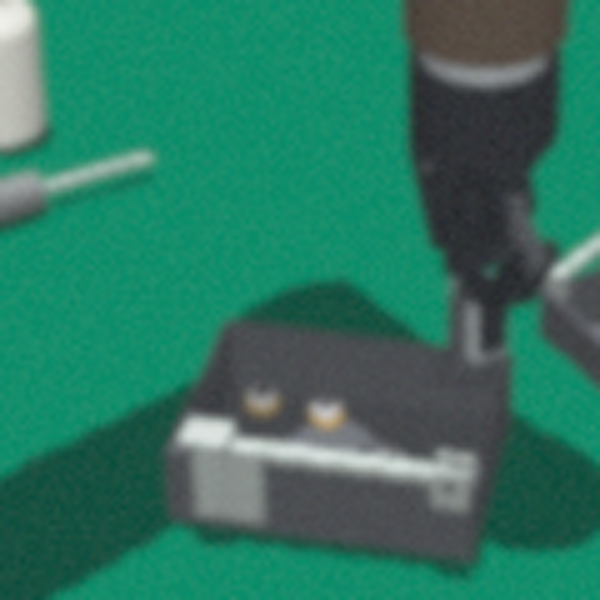

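```bash
python3 - <<'E'
from h import *
a=-0.073;k=np.array([np.sin(a),-np.cos(a),0]);r=np.array([588-416,-69.5+57.6,57.])
for t in np.arange(.05,.7,.05): 
    print(round(t,2),(R.from_rotvec(k*t).apply(r)-r).round(1),(k*t).round(3))
E
```

```text
0.05 [-3.1  0.2  8.5] [-0.004 -0.05   0.   ]
0.1 [-6.5  0.5 16.9] [-0.007 -0.1    0.   ]
0.15 [-10.4   0.8  25.1] [-0.011 -0.15   0.   ]
0.2 [-14.7   1.1  33.1] [-0.015 -0.199  0.   ]
0.25 [-19.4   1.4  40.9] [-0.018 -0.249  0.   ]
0.3 [-24.5   1.8  48.4] [-0.022 -0.299  0.   ]
0.35 [-29.9   2.2  55.7] [-0.026 -0.349  0.   ]
0.4 [-35.7   2.6  62.6] [-0.029 -0.399  0.   ]
0.45 [-41.8   3.1  69.3] [-0.033 -0.449  0.   ]
0.5 [-48.3   3.5  75.7] [-0.036 -0.499  0.   ]
0.55 [-55.1   4.   81.7] [-0.04  -0.549  0.   ]
0.6 [-62.1   4.5  87.4] [-0.044 -0.598  0.   ]
0.65 [-69.5   5.1  92.7] [-0.047 -0.648  0.   ]
```

```bash
python3 -m creep '[[[0,0,2],[0,0,0],-1],[[-2,0,6],[-0.002,-0.025,0],-1],[[-3,0,10],[-0.004,-0.05,0],-1],[[-5,0,14],[-0.006,-0.075,0],-1],[[-6.5,0.5,18],[-0.007,-0.1,0],-1],[[-10.5,1,26],[-0.011,-0.15,0],-1],[[-14.5,1,34],[-0.015,-0.2,0],-1],[[-19.5,1.5,42],[-0.018,-0.25,0],-1],[[-24.5,2,49.5],[-0.022,-0.3,0],-1],[[-27,2,53.5],[-0.024,-0.325,0],-1],[[-30,2,57],[-0.026,-0.35,0],-1],[[-30,2,57],[-0.026,-0.35,0],-1]]'
python3 - <<'E'
from h import *
s=arm.read_state();print(s['position'],s['contact_force'],s['wrist_torque'],s['joints'].round(2))
snap('side','s6');crop('s6',250,120,370,260,4,'s6c');snap('scene','c6');crop('c6',260,160,350,280,5,'c6c')
cv2.imwrite('pics/cs6.png',np.hstack([cv2.resize(cv2.imread('pics/'+n),(400,500)) for n in ('s6c.png','c6c.png')]))
E
```

```text
clock: 6.3
position: [555.2, -68.0, 113.9]
ee_rot: [0.39, -0.42, 0.601, -0.557]
contact_force: [-1.1, 1.7, -2.4]
gripper_width: 10.9
[555.24916642 -67.97710908 113.9012357 ] [-1.10189734  1.71498135 -2.40004529] [ 0.59082805  1.24802556 -0.02568201] [ 0.2   0.26 -0.69  0.33 -0.3   0.99]
```

View pics/cs6.png

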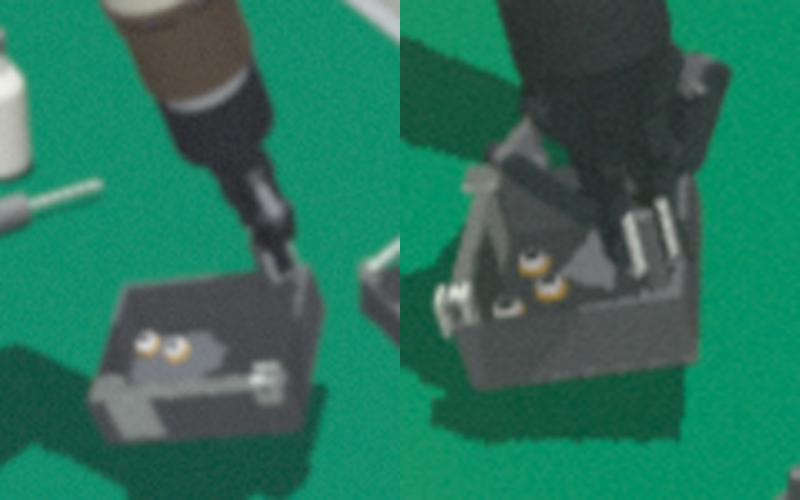

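```bash
python3 -m creep '[[[-3,0,3.5],[-0.002,-0.025,0],-1],[[-6,0.5,7],[-0.004,-0.05,0],-1],[[-9,0.5,10.5],[-0.006,-0.075,0],-1],[[-12,1,14],[-0.007,-0.1,0],-1],[[-12,1,14],[-0.007,-0.1,0],-1],[[-12,1,14],[-0.007,-0.1,0],-1]]'
python3 - <<'E'
from h import *
s=arm.read_state();print(s['position'],s['contact_force'],s['wrist_torque'],s['joints'].round(2))
print(R.from_quat(s['ee_rot']).as_matrix().round(3)[:,1])
snap('side','s7');crop('s7',250,120,370,260,4,'s7c');snap('wrist','w7')
E
```

```text
clock: 6.9
position: [548.2, -68.5, 137.8]
ee_rot: [0.364, -0.395, 0.617, -0.576]
contact_force: [-0.2, -0.0, -5.7]
gripper_width: 11.1
[548.17646194 -68.46156439 137.82898968] [-0.19297509 -0.03691458 -5.66194957] [ 0.13784032  1.25469452 -0.01914089] [ 0.16  0.19 -0.83  0.63 -0.16  0.73]
[ 0.422 -0.025 -0.906]
```

View pics/s7c.png

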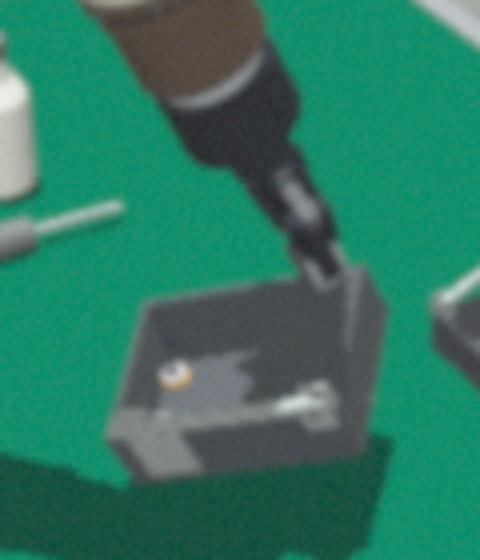

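View pics/w7.png

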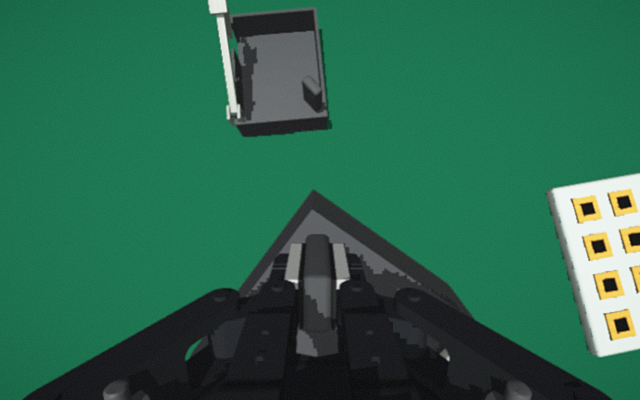

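```bash
python3 - <<'E'
from h import *
snap('scene','c7');crop('c7',250,150,350,280,5,'c7c');crop('s7',265,190,355,245,8,'s7d')
E
```

```text
(no output)
```

View pics/c7c.png

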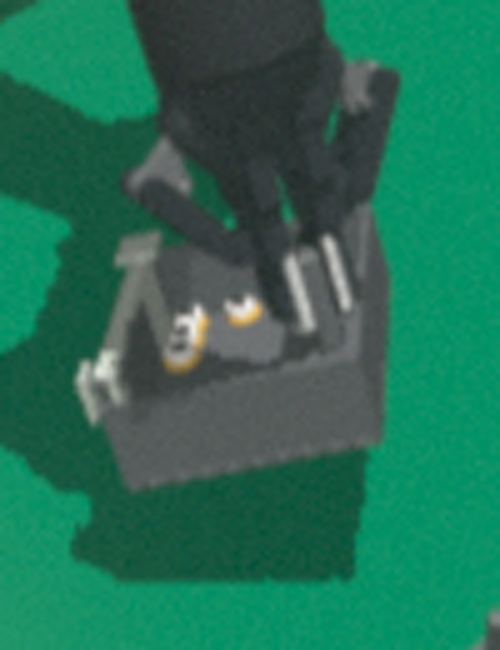

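View pics/s7d.png

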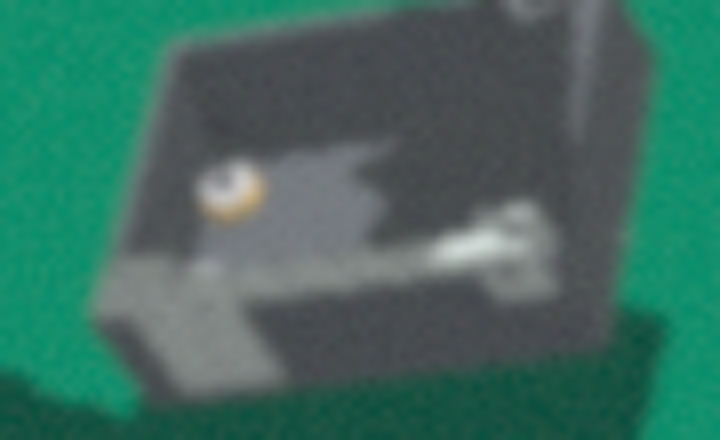

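```bash
python3 -m creep '[[[3,0,8],[0,0,0],-1],[[8,0,18],[0,0,0],-1],[[15,0,30],[0,0,0],-1],[[22,0,42],[0,0,0],-1],[[30,0,54],[0,0,0],-1],[[38,0,64],[0,0,0],-1],[[44,0,72],[0,0,0],-1],[[48,0,78],[0,0,0],-1],[[50,0,80],[0,0,0],-1],[[50,0,80],[0,0,0],-1]]'
python3 - <<'E'
from h import *
s=arm.read_state();print(s['position'],s['contact_force'],s['wrist_torque'],s['joints'].round(2))
print(R.from_quat(s['ee_rot']).as_matrix().round(3)[:,1])
snap('side','s8');crop('s8',250,90,380,260,4,'s8c')
E
```

```text
clock: 7.88
position: [598.1, -68.0, 217.5]
ee_rot: [0.364, -0.395, 0.616, -0.576]
contact_force: [-0.9, -0.0, -6.1]
gripper_width: 11.0
[598.06151574 -68.04755103 217.48174618] [-0.90776995 -0.02365599 -6.09516361] [0.13655863 1.23160962 0.02130231] [ 0.2   0.17 -0.49  0.23 -0.5   1.11]
[ 0.422 -0.025 -0.906]
```

View pics/s8c.png

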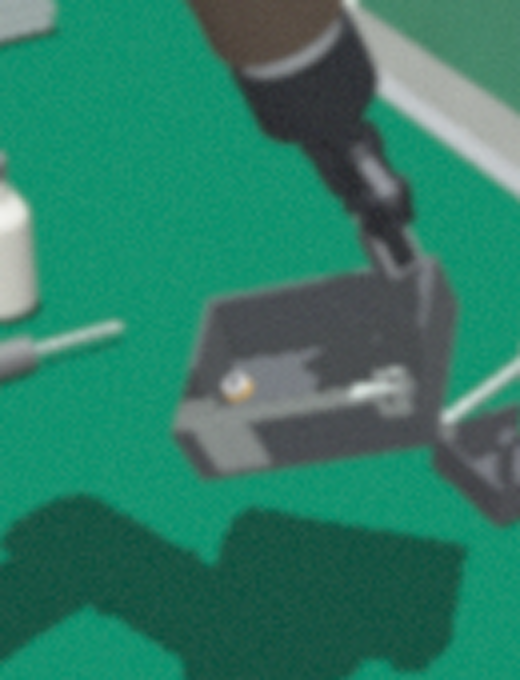

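The tote is held in the air with the gate shut, and j5 has room again. I'll tilt it further.

```bash
python3 -m creep '[[[0,0,0],[-0.001,-0.02,0],-1],[[0,0,0],[-0.003,-0.05,0],-1],[[0,0,0],[-0.006,-0.08,0],-1],[[0,0,0],[-0.008,-0.11,0],-1],[[0,0,0],[-0.01,-0.14,0],-1],[[0,0,0],[-0.012,-0.17,0],-1],[[0,0,0],[-0.015,-0.2,0],-1],[[0,0,0],[-0.015,-0.2,0],-1],[[0,0,0],[-0.015,-0.2,0],-1]]'
python3 - <<'E'
from h import *
s=arm.read_state();print(s['position'],s['contact_force'],s['wrist_torque'],s['joints'].round(2))
print(R.from_quat(s['ee_rot']).as_matrix().round(3)[:,1])
snap('side','s9');crop('s9',270,130,380,230,6,'s9c');snap('scene','c9');crop('c9',260,100,360,240,4,'c9c')
E
```

```text
clock: 8.68
position: [599.8, -71.2, 233.5]
ee_rot: [0.311, -0.34, 0.646, -0.608]
contact_force: [-0.2, 0.2, -5.6]
gripper_width: 11.3
[599.81589311 -71.18917952 233.47019296] [-0.18592685  0.23960443 -5.61738998] [0.17806215 1.85331178 0.04213341] [ 0.14  0.1  -0.74  0.72 -0.16  0.68]
[ 0.575 -0.028 -0.818]
```

View pics/s9c.png

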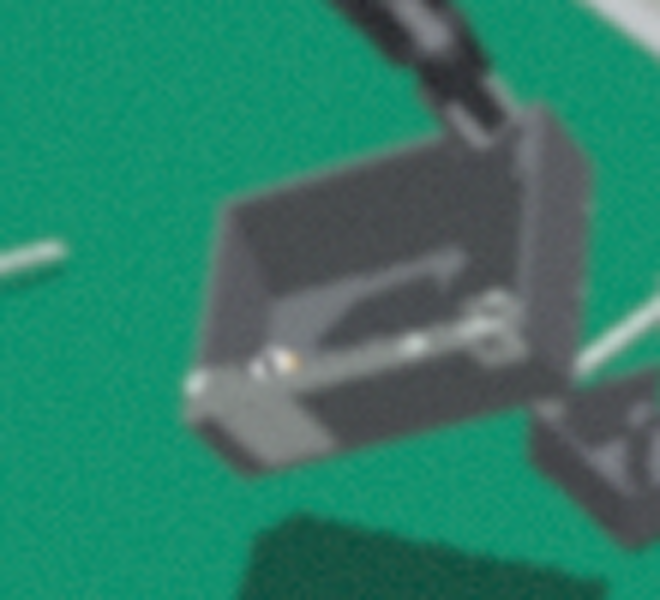

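View pics/c9c.png

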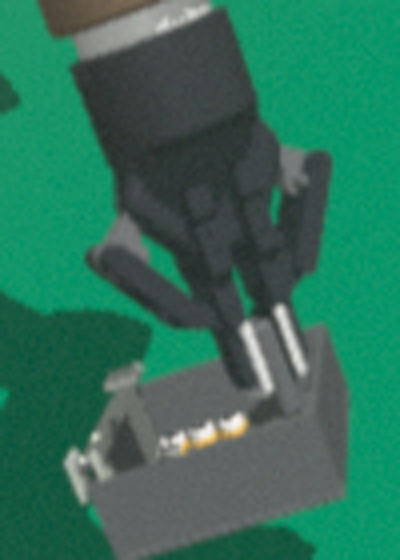

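```bash
cat > tp.py <<'E'
from fit import *
from scipy.optimize import least_squares
def grasp():
    s=load('s5')[0]; A=np.eye(4);A[:3,:3]=R.from_quat(s['ee_rot']).as_matrix();A[:3,3]=s['position']
    return np.linalg.inv(A)@pose([514.4,-63.4,-.7004,0])
def tote(tag):
    s=load(tag)[0];A=np.eye(4);A[:3,:3]=R.from_quat(s['ee_rot']).as_matrix();A[:3,3]=s['position'];return A@grasp()
def draw(tag,T,box,k,out):
    u0,v0,u1,v1=box; im=cv2.resize(cv2.imread(f'pics/{tag}.png')[v0:v1,u0:u1],None,fx=k,fy=k,interpolation=cv2.INTER_CUBIC)
    P=lambda X:tuple(int(round((a-b)*k)) for a,b in zip(proj(tag,(T@np.append(X,1))[:3]),(u0,v0)))
    def poly(L,c): cv2.polylines(im,[np.array([P(x) for x in L])],True,c,1,cv2.LINE_AA)
    poly([(-79,-59,45),(79,-59,45),(79,59,45),(-79,59,45)],(0,0,255))
    poly([(-79,-59,0),(79,-59,0),(79,59,0),(-79,59,0)],(255,0,255))
    poly([(-75,-55,4),(75,-55,4),(75,55,4),(-75,55,4)],(255,255,0))
    cv2.imwrite(f'pics/{out}.png',im)
def onfloor(tag,T,u,v,h=8):
    o,r,_=ray(tag,u,v);Ti=np.linalg.inv(T);o=(Ti@np.append(o,1))[:3];r=Ti[:3,:3]@r;return o+r*(4+h-o[2])/r[2]
E
python3 - <<'E'
from tp import *
for t in ('s9','c9'):
    T=tote(t);print('tilt',np.arccos(T[2,2]),'toe',(T@[-79,-59,0,1])[:3].round())
draw('s9',tote('s9'),(270,130,380,230),6,'s9d');draw('c9',tote('c9'),(260,160,360,250),7,'c9d')
E
```

```text
tilt 0.6097397273848046 toe [492. -63.  86.]
tilt 0.6092055561781129 toe [492. -63.  86.]
```

View pics/s9d.png

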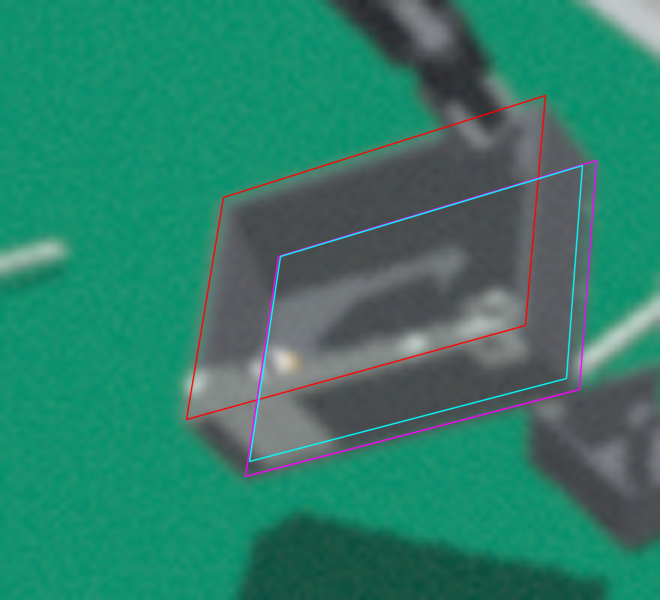

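View pics/c9d.png

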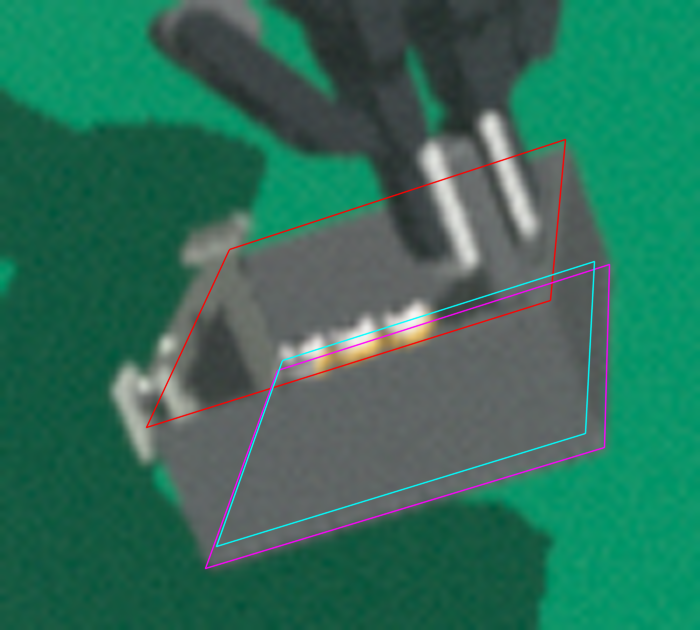

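```bash
python3 - <<'E'
from tp import *
T=tote('c9')
for u,v in [(305.4,210),(312.1,207.9),(319.3,205.4)]:
    p=onfloor('c9',T,u,v,7);print(p.round(),np.linalg.norm(p-[-75,-55,8]).round(0))
T=tote('s9')
for u,v in [(270+280/6,130+358/6)]:
    p=onfloor('s9',T,u,v,8);print('side',p.round())
E
```

```text
[-51. -37.  11.] 31.0
[-50. -20.  11.] 43.0
[-52.  -3.  11.] 57.0
side [-61. -11.  12.]
```

```bash
python3 - <<'E'
from tp import *
snap('wrist','w9');snap('scene','c10');snap('side','s10')
for n,k in [('c10',(280,190,330,225)),('s10',(300,170,350,205))]: crop(n,*k,14,n+'z')
E
```

```text
(no output)
```

View pics/w9.png

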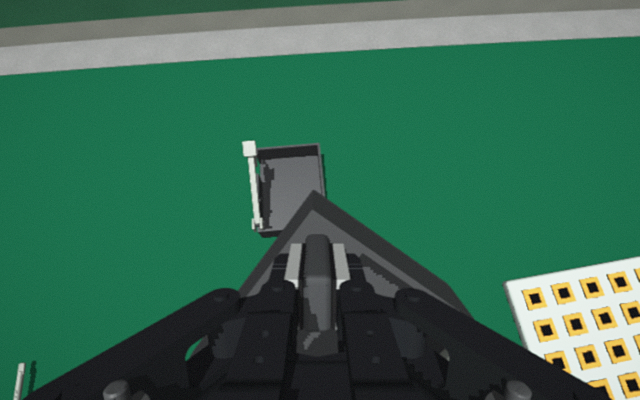

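View pics/c10z.png

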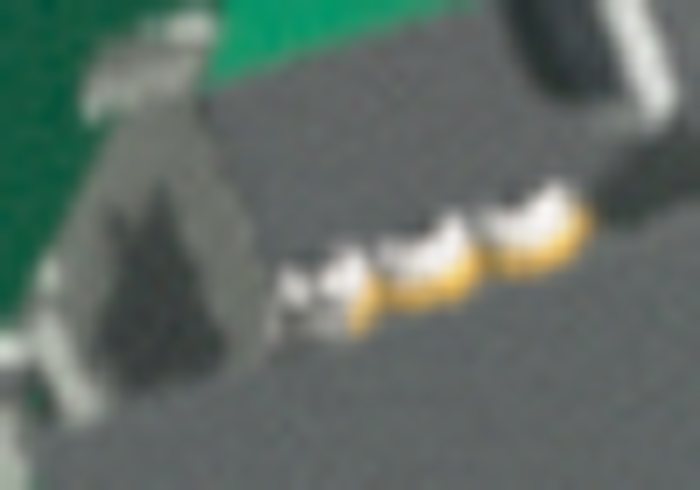

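View pics/s10z.png

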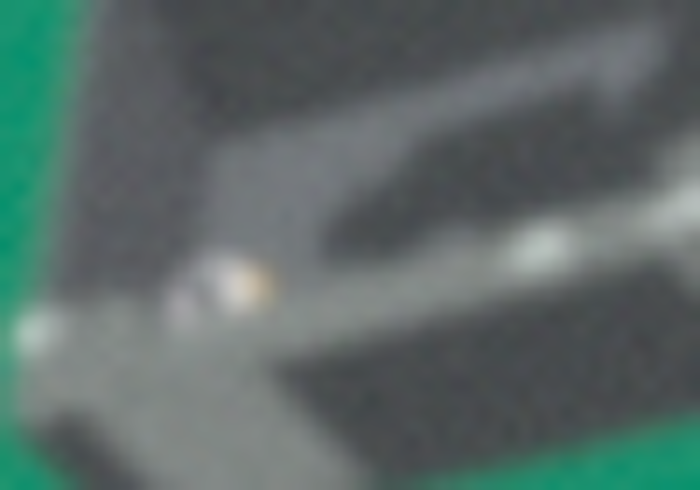

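```bash
python3 -m creep '[[[0,0,0],[0.002,0.03,0],-1],[[0,0,0],[0.004,0.06,0],-1],[[0,0,0],[0.006,0.09,0],-1],[[0,0,0],[0.009,0.12,0],-1],[[0,0,0],[0.011,0.15,0],-1],[[0,0,0],[0.013,0.18,0],-1],[[0,0,0],[0.016,0.22,0],-1],[[0,0,0],[0.018,0.25,0],-1],[[0,0,0],[0.02,0.28,0],-1],[[0,0,0],[0.02,0.28,0],-1]]'
python3 - <<'E'
from tp import *
snap('scene','c11');snap('side','s11')
T=tote('s11');print('tilt',np.arccos(T[2,2]),'toe',(T@[-79,-59,0,1])[:3].round(),load('s11')[0]['joints'].round(2),load('s11')[0]['position'])
draw('c11',tote('c11'),(265,130,365,230),6,'c11d');draw('s11',T,(280,120,380,220),6,'s11d')
E
```

```text
clock: 9.77
position: [601.3, -70.6, 233.1]
ee_rot: [0.392, -0.428, 0.593, -0.558]
contact_force: [0.9, 0.4, -5.5]
gripper_width: 11.2
tilt 0.3292961158355243 toe [456. -60. 121.] [ 0.18  0.2  -0.34  0.11 -0.71  1.25] [600.60105995 -70.8426333  232.75426176]
```

View pics/c11d.png

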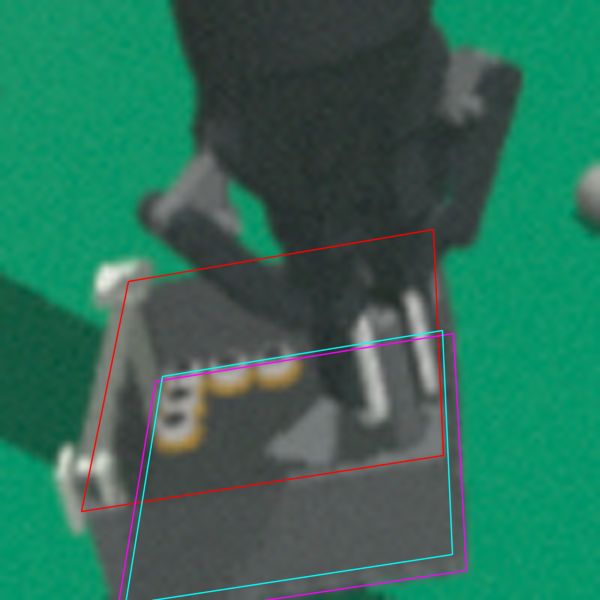

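View pics/s11d.png

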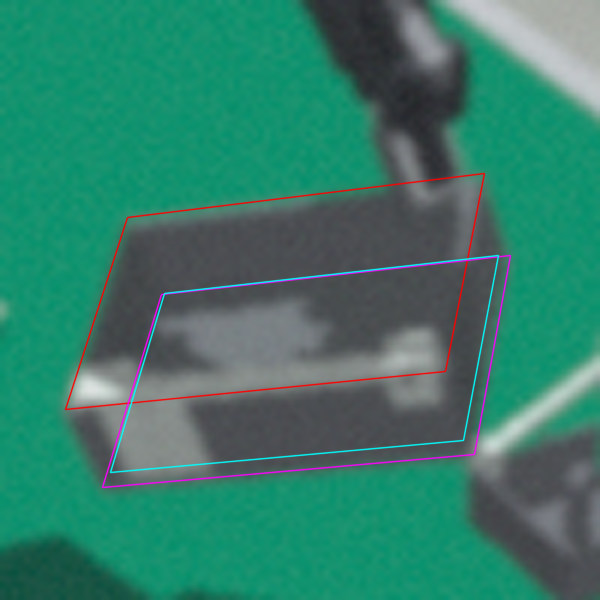

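The scene view now shows all five cans in an L at the gate corner (crop pixels (182,378), (182,405), (180,432), (230,372) and (275,368)).

```bash
python3 - <<'E'
from tp import *
crop('c11',285,180,320,210,20,'c11z')
T=tote('c11')
for a,b in [(182,378),(182,405),(180,432),(230,372),(275,368)]:
    p=onfloor('c11',T,265+a/6,130+b/6,6);print(p.round(),np.linalg.norm(p-[-75,-55,8]).round(0))
E
```

```text
[-60. -44.  10.] 18.0
[-40. -43.  10.] 38.0
[-20. -42.  10.] 56.0
[-59. -26.  10.] 34.0
[-56.  -8.  10.] 51.0
```

View pics/c11z.png

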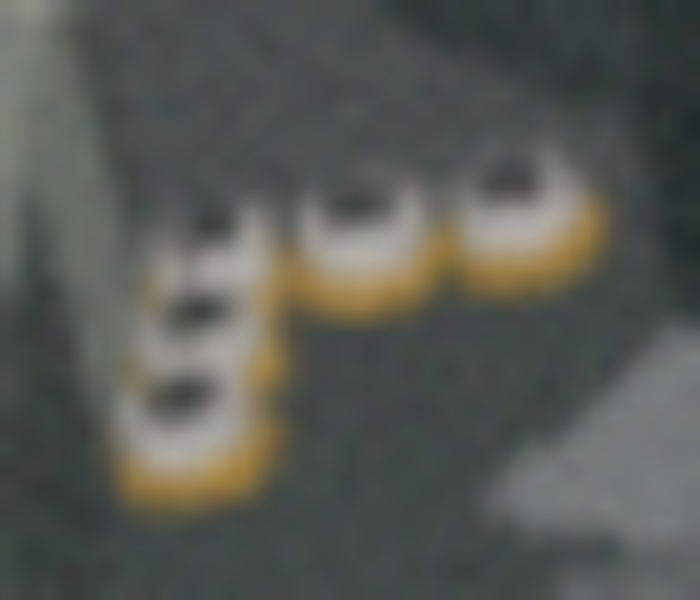

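All five are within about 56 mm by measurement. I'll add a little tilt for margin, settle and check.

```bash
python3 -m creep '[[[0,0,0],[-0.001,-0.02,0],-1],[[0,0,0],[-0.003,-0.04,0],-1],[[0,0,0],[-0.004,-0.06,0],-1],[[0,0,0],[-0.006,-0.08,0],-1],[[0,0,0],[-0.006,-0.08,0],-1],[[0,0,0],[-0.006,-0.08,0],-1],[[0,0,0],[-0.006,-0.08,0],-1],[[0,0,0],[-0.006,-0.08,0],-1],[[0,0,0],[-0.006,-0.08,0],-1],[[0,0,0],[-0.006,-0.08,0],-1],[[0,0,0],[-0.006,-0.08,0],-1],[[0,0,0],[-0.006,-0.08,0],-1]]'
python3 - <<'E'
from tp import *
snap('scene','c12');snap('side','s12')
T=tote('s12');s=load('s12')[0];print('tilt',np.arccos(T[2,2]),'handle',(T@[60,42,73,1])[:3].round(),s['position'],load('c12')[0]['position'],abs(s['joint_vel']).max())
draw('c12',tote('c12'),(265,130,365,230),6,'c12d');draw('s12',T,(280,120,380,220),6,'s12d')
cv2.imwrite('pics/f12.png',cv2.resize(np.hstack([cv2.imread('pics/c12d.png'),cv2.imread('pics/s12d.png')]),(800,400)))
E
```

```text
clock: 10.87
position: [599.3, -71.4, 232.5]
ee_rot: [0.37, -0.404, 0.609, -0.573]
contact_force: [-0.7, -0.4, -5.9]
gripper_width: 11.5
tilt 0.4072373272117099 handle [592. -72. 245.] [599.29816991 -71.36335245 232.48318679] [599.32414019 -71.35024104 232.47722354] 0.0038503485926122223
```

View pics/f12.png

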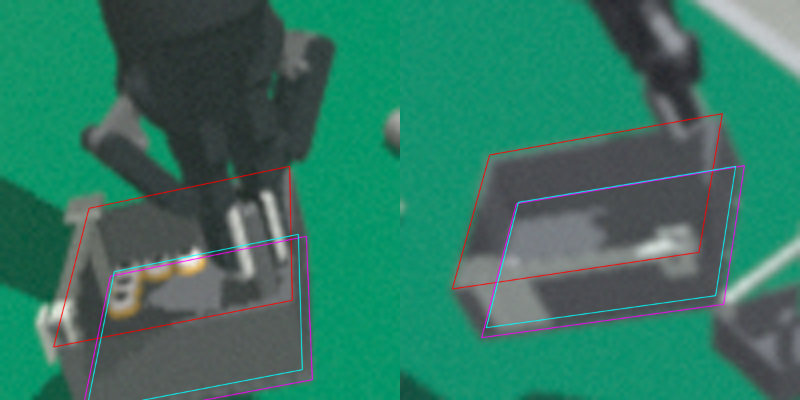

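View pics/c12.png

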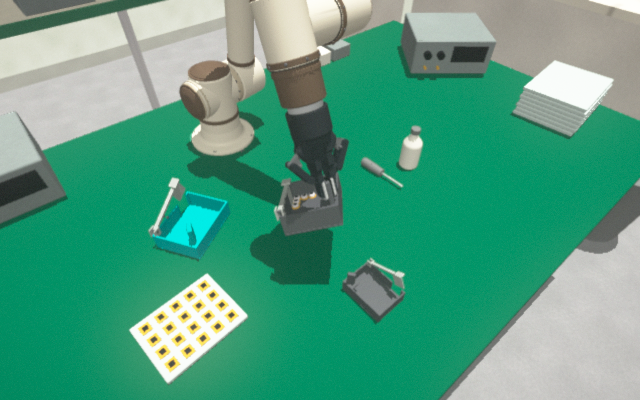

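The tote is steady at 0.41 rad, the gate is flush, and the five cans sit in an L at the corner. The bottle, tray and screwdriver are at their starting pixels. I'm handing the job in.

```bash
python3 -c "
from bench import arm; print(arm.job_done())"
```

```text
the job is handed in; nothing more can be done
None
```

I pressed the tote's gate arm shut on the mat, then gripped the handle and tilted the tote until all five detectors slid into the gate corner. I handed the job in at about 11 s while still holding it. No verdict is reported.

**Tilt and lift:** I tilted the tote about its low corner to roughly 25°. There joint 5 reached its limit and the low corner came about 10 mm off the mat. I then lifted the tote clear of the mat, tilted it to about 35° until the detectors had slid, and eased it back to hold.

**Last checks:**
- **Hold:** the tote's tilt was about 0.41 rad and the handle about 245 mm above the mat. The fingers were closed on the plate (11.5 mm measured), carrying about 5.9 N. The arm was still.
- **Gate:** it looked flush with the rim in the pictures. I could not read the joint angle directly.
- **Detectors:** all five were visible in an L along the two walls, measured 18 to 56 mm from the corner at 0.33 rad tilt, against the 65 mm limit. The scene view after the last small tilt still showed them in place.
- **Bystanders:** the bottle, tray and screwdriver were at their starting pixels.

**Disagreements:** the wrist camera differed from the fixed cameras by about 2 to 3 mm. The gripped TCP also stood about 3 mm higher than commanded. Neither affected the grip.

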